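Spin-test and park the finishing machine's pulley

ROBOT

A 6-joint arm with a two-finger parallel gripper is mounted at the origin on the work surface. World frame = base frame: x ahead of the robot, y to its left, z up, the work surface at z = 0. Lengths are in m, angles in rad, forces in N, time in s.
With the tool pointing down it reaches from about 0.3 to 0.875 m from the base axis. Payload 4.2 kg.
Tool frame: the origin (TCP) lies at the very end of the fingers, on their centre line; the grasp point (between the pads) lies 19 mm behind it; z points along the fingers, y is the line along which they close (so a half turn about z gives the same grasp; the last joint's range is limited). The gripper opens to 85 mm and grips with 20 to 120 N. Pads are 22 mm wide; open, the fingers measure 114 mm over their backs; the gripper's body (76 mm by 85 mm) begins 54 mm behind the grasp point. The pads swing forward as they close: fully open they stand 13 mm farther back than shut.
Start: joints at [-1.319, 0.32, 1.565, -0, 1.257, -0.02], TCP at [0.154, -0.554, 0.231] pointing down, gripper open.
Joint ranges: [-3.11, 3.11], [-0.84, 2.01], [0.21, 2.61], [-1.34, 4.49], [0.05, 2.63], [-2.56, 2.56]. Speed limits (rad/s): [2.57, 2.57, 3.14, 3.14, 3.14, 3.14].

INTERFACE

Orientations are given as [roll, pitch, yaw] about the fixed x, y, z axes, in that order (R = Rz(yaw) Ry(pitch) Rx(roll)).
In Python, from workcell import get_obs, grab_frame, job_done, recognise, regions_of gives the robot as it stands.
- The arm moves only by the tool drive_tool, never from a script. Its argument "rows" is a list that holds one entry, the list of rows, each a list of 7 numbers: the shift along the tool's x, y, z in cm, then the turn, a rotation vector about the tool's x, y, z in degrees, then the opening, from 0 (shut) to 1 (fully open). A call has 1 to 5 rows; each row shifts and turns the commanded pose from where the row before left it, along the tool's axes as they then stand; what a row does not reach is not made up. A row lasts 1/8 s, in which the tool goes at most 62.5 mm and 10.7 degrees, less where a joint would pass 70% of its speed; a pose out of reach is approached as far as the arm can. A call with a gripper value outside its range is refused whole. The fingers move at their own pace and stop on an object; the grip force is fixed at half the most. Time passes only in rows, so rows that do not move let the fingers close. It gives the time, the measured TCP pose, the force, the opening and the grip force at its end, in the units of the state.
- get_obs(): the state, without advancing time (a new reading comes with each control period).
- grab_frame(name): name is "scene" or "top" or "wrist"; returns a dict with "frame" (384x512x3 uint8, red, green, blue), "fx", "fy", "cx", "cy" (pixels), "D" ([k1, k2, p1, p2, k3] as OpenCV has them; the pictures are not rectified), "R" (3x3) and "t" (3): a world point X has camera coordinates R X + t. Camera axes: x right, y down, z forward; pixel columns grow to the right and rows downward; lengths in m; the calibration is good to about 2 mm. A picture is of the moment at which its call begins. There is no depth.
- job_done(): hands the job in; it is judged then, once.
Trained networks look in a picture, given as the dict that the camera call returned (one of the last four; its "shot" number tells which), for a name from the list of things; names that differ only in an ending like _2 or _b are one class to them, and where a whole thing is asked for, a point or a joint stands for the part that bears it (a point fixed in the world has none). Each returns a list of dicts, best first, with "confidence" (0 to 1); they miss things now and then, are a little off and sometimes report something else, mostly with a low value. They report only what shows in the picture. A call takes as long as a camera call. They do not tell look-alikes from the thing itself.
- recognise(thing, picture): "point" ([column, row] in pixels, amid what is visible of it).
- regions_of(thing, picture): "region" (384x512 bool, what is visible of it) and "point" ([column, row] in pixels, amid what is visible of it).
The state is a dict: "time_s": time; "joints": joint angles; "qd": joint speeds; "tau": joint torques, N m; "ee_pos": TCP position; "tcp_rot": TCP orientation; "ft_force": force on the tool from outside, world axes, zero at the start; "wrist_torque": the same for the moment, N m; "grip_width": opening from 0.0 (shut) to 1.0 (fully open); "gripper_force": force on a finger pad.
Only numpy, scipy, OpenCV 4.12 (cv2) and the standard library are available. Lean on these libraries where they do the work, as an engineer would, in place of code of your own. Each camera call takes 0.05 s, during which the arm holds its last target. There are 200 camera calls.

TASK

Give the flat pulley a brisk push clockwise (seen from above) so that it runs freely on its own for a second or two, then stop it by a touch of the fingers on its rim so that it comes to rest with its hole under the slot of the fork. Only when it stands still there, draw out the wooden block that props the latch, so that the latch falls and its pin goes through the slot into the hole. Leave the wooden last and the glue jar beside the stand where they are.

Things in the scene. Friction and masses are not known exactly. Their poses are not given: they have to be found in the camera images.
- stand: green base plate of the pulley stand, fixed to the bench, 20 mm thick, spanning x -125 to 125 and y -130 to 310 mm in its own frame. Origin on the bench directly below the pulley's spindle; its x axis points away from the robot (its open front is at -x), y left, z up.
- guard_front (a point): middle of the front edge of a fixed guard of thin steel bars over the pulley, 270 mm above the bench. The guard covers stand x -105 to 112, y -105 to 105 mm, on two posts at its far corners (x 112). It blocks a tool coming straight down on the pulley: come in below it from the front, tilted about 25 to 45 degrees from vertical, wrist towards the robot.
- spindle (a point): top of the pulley's hub, on its vertical axis, 74 mm above the bench. The pulley is a horizontal wheel 190 mm across. It turns almost without friction (left alone it coasts for well over ten seconds) and weighs 0.8 to 1.7 kg; pressing a fingertip on the rim with 2 N or more stops it within about 0.1 s.
- rim_front (a point): fixed point of the stand, at the middle of the pulley rim's flat top face at the very front (stand frame -82.5, 0, 72 mm). The rim is a flat ring 25 mm wide (radius 70 to 95 mm), its top 72 mm and underside 50 mm above the bench; the web inside it is 6 mm lower. The rim's front is free to touch; a fingertip pressed lightly on it and swept to the left drags it round.
- pulley (a joint): turn of the pulley in rad, growing clockwise seen from above (at the front the rim then moves to the stand's +y); no stops, it keeps counting beyond a turn. At 0 and every multiple of 2 pi the hole is under the slot. It stands still at the start.
- pulley_hole (a point): centre of the one hole in the pulley's web, 57.5 mm from the spindle, at the height of the rim's top (72 mm); the hole is about 25 mm (radially) by 30 mm and turns with the pulley.
- slot (a point): centre of the slot in the fixed steel fork, at the fork's top (88 mm above the bench), stand frame 0, 57.5 mm. The fork is 8 mm thick, 50 mm wide in x, and reaches in over the rim from the left with an 8 mm gap; the slot is 26 mm wide. The pin clears the hole while hole and slot agree within 8 mm in plan.
- latch (a joint): lift of the latch in rad: 0 fully down (pin through slot and hole), about 0.25 at the start, resting on the block. Steel bar 235 mm long, 24 wide, 12 thick, lying along the stand's y (x -12 to 12), hinged at stand y 270 mm, 96 mm above the bench; its 14 mm pin is over the slot. A light spring and its weight press it down (2 to 3 N on the block); with the block gone it falls.
- block_mid (a point): centre of the loose beech block that props the latch: 140 mm long (its x, about the stand's x), 40 wide (y), 78 high, 0.25 kg, on the base plate (underside 20 mm above the bench). The latch rests on its far end; the near 110 mm can be gripped across the width from above. Drawn 50 mm towards the robot it is clear, and may be left there or put anywhere else clear.
- last: light wooden shoe last, about 200 mm long and 90 mm high, lying on the bench to the right of the stand; origin under its middle. Not to be moved.
- glue_jar: glue jar with white cap, 68 mm across and 100 mm high, standing on the bench to the right of the stand; origin under its centre. Not to be moved.
Mind the look-alikes: they are no part of the job. Leave any pink or purple look-alike of the part that bears block_mid alone.

How it is judged:
On the way, in this order (a step that is already met when the one before it is completed fails the run):
1. the pulley runs clockwise on its own, untouched, faster than 0.4 rad/s, for 0.8 s (velocity of joint pulley above 0.4 rad/s and contact force between each of the arm, the fingers and pulley below 0.05 N and value of joint latch above 0.15 rad), for 0.8 s.
2. the fingers touch the pulley as its hole comes to the slot (within 20 mm), to bring it to rest there (contact force between the fingers and pulley above 0.1 N and horizontal distance between pulley_hole and slot below 0.02 m).
3. the pulley stands still with its hole under the slot (within 8 mm), untouched, the latch still propped (velocity of joint pulley between -0.05 and 0.05 rad/s and horizontal distance between pulley_hole and slot below 0.008 m and contact force between the fingers and pulley below 0.05 N and value of joint latch above 0.15 rad), for 0.3 s.
At the end, for the whole second after the job is handed in: The pulley is at rest with its hole within 8 mm (in plan) of the slot, the latch is fully down (under 0.03 rad) with its pin in the hole, and the block lies still, released, clear of the latch (horizontal distance between pulley_hole and slot below 0.008 m and velocity of joint pulley between -0.05 and 0.05 rad/s and value of joint latch below 0.03 rad and linear speed of block below 0.02 m/s); the robot touches nothing.
It fails at once if the latch falls while the hole is not under the slot (more than 8 mm off) (value of joint latch below 0.1 rad and horizontal distance between pulley_hole and slot above 0.008 m).
It fails at once if the last is moved (over 30 mm) (distance of last from where it was at the start of the episode above 0.03 m).
It fails at once if the glue jar is moved (over 30 mm) (distance of glue_jar from where it was at the start of the episode above 0.03 m).
It also fails if it takes over 67 s, if anything falls off the work surface, if the arm or the gripper's body presses on something with over 40 N, if the wrist force passes 120 N, or if a joint passes its speed limit or range.

## Working session

There is one attempt and no reset: what is moved stays moved. The work goes in short steps, Python scripts to look and compute and a tool call to move; the robot and the scene stay as the last step left them, time stands still between calls to the robot, and variables do not carry over. Pictures are saved under pics/ and viewed, at most 10 in all, crops included, and the job is handed in when it is done.

Besides the shell and the picture viewer there is one more tool, called after ">>>" in YAML: its name, and indented under it one key for each argument. drive_tool: Moves the arm, as the interface text tells. Its arguments: {"type":"object","properties":{"rows":{"type":"array","items":{"type":"array","items":{"type":"array","items":{"type":"number"}}}}},"required":["rows"]}

```bash
mkdir -p pics; ls; cat > h.py <<'E'
import numpy as np, cv2
from workcell import *
from scipy.spatial.transform import Rotation as Ro
def K(p): return np.array([[p["fx"],0,p["cx"]],[0,p["fy"],p["cy"]],[0,0,1.]])
def ray(p,uv,z):
    n=cv2.undistortPoints(np.array([[uv]],float),K(p),np.array(p["D"],float))[0,0]
    R=np.array(p["R"]);t=np.array(p["t"]); c=-R.T@t; d=R.T@np.array([n[0],n[1],1])
    return c+d*(z-c[2])/d[2]
def proj(p,X):
    return cv2.projectPoints(np.array(X,float).reshape(-1,1,3),cv2.Rodrigues(np.array(p["R"],float))[0],np.array(p["t"],float),K(p),np.array(p["D"],float))[0][:,0]
def save(p,n,crop=None,s=1):
    im=cv2.cvtColor(p["frame"],cv2.COLOR_RGB2BGR)
    if crop: a,b,c,d=crop; im=im[b:d,a:c]
    cv2.imwrite("pics/"+n,cv2.resize(im,None,fx=s,fy=s,interpolation=cv2.INTER_CUBIC))
E
python3 - <<'E'
from h import *
ps={n:grab_frame(n) for n in("scene","top")}
Z=dict(stand=.02,guard_front=.27,spindle=.074,rim_front=.072,pulley_hole=.072,slot=.088,block_mid=.059,latch=.12,last=.05,glue_jar=.1)
for n,p in ps.items():
    save(p,n+".png"); print(n,p["fx"],(-np.array(p["R"]).T@np.array(p["t"])).round(3))
    for k,z in Z.items():
        for r in recognise(k,p)[:3]: print(k,np.round(r["point"],1),round(r["confidence"],2),ray(p,r["point"],z).round(3))
im=np.hstack([cv2.imread("pics/scene.png"),cv2.imread("pics/top.png")])
print(get_obs())
E
```

```text
pics
scene 348.9756314914248 [1.264 0.045 0.844]
stand [248.5 262.4] 0.78 [ 0.707 -0.058  0.02 ]
guard_front [247.4 257.4] 0.86 [ 0.864 -0.03   0.27 ]
spindle [250.9 260. ] 0.93 [ 0.735 -0.046  0.074]
rim_front [248.4 263. ] 0.58 [ 0.744 -0.051  0.072]
pulley_hole [216.5 251.4] 0.65 [ 0.715 -0.142  0.072]
pulley_hole [247.3 257.3] 0.26 [ 0.726 -0.057  0.072]
slot [246.1 259.1] 0.87 [ 0.743 -0.057  0.088]
block_mid [290.2 235.4] 0.98 [0.631 0.054 0.059]
block_mid [281.5 183.7] 0.83 [0.417 0.016 0.059]
block_mid [370.3 210.2] 0.61 [0.511 0.293 0.059]
latch [281.4 238.2] 0.76 [0.692 0.031 0.12 ]
glue_jar [149.8 256. ] 0.7 [ 0.766 -0.305  0.1  ]
glue_jar [247.1 257.2] 0.23 [ 0.746 -0.053  0.1  ]
top 385.11497462325633 [ 0.411 -0.052  1.042]
stand [269.9 156.7] 0.64 [ 0.689 -0.072  0.02 ]
stand [365.8 137.4] 0.35 [ 0.737 -0.34   0.02 ]
guard_front [271.7 155.8] 0.82 [ 0.623 -0.071  0.27 ]
spindle [272.  151.9] 0.69 [ 0.687 -0.077  0.074]
rim_front [274.2 156.3] 0.9 [ 0.675 -0.082  0.072]
rim_front [233.9 144.9] 0.44 [0.709 0.022 0.072]
pulley_hole [295.8 153.4] 0.79 [ 0.681 -0.139  0.072]
[... 410 characters left out ...]
[ 0.529 -0.372  0.1  ]
{'time_s': 1.1, 'joints': array([-1.31901370e+00,  3.19620712e-01,  1.56452501e+00,  1.04835800e-05,
        1.25741200e+00, -1.99828056e-02]), 'qd': array([ 0.00078821, -0.00034104,  0.00130136,  0.00065218, -0.00041588,
        0.00049491]), 'tau': array([-5.38392615e-04, -4.15427363e+01, -2.34421313e+01, -2.55242758e-04,
        1.11853633e-04,  4.03086545e-06]), 'ee_pos': array([ 0.15436215, -0.55389349,  0.23131631]), 'tcp_rot': array([ 3.14155754e+00, -9.27324249e-06,  2.71762202e-01]), 'ft_force': array([-0.39923442,  0.87253259, -0.31297711]), 'wrist_torque': array([-0.010321  , -0.04124409,  0.03351708]), 'gripper_force': 0.0, 'grip_width': 0.9975767996961147}
```

View pics/scene.png

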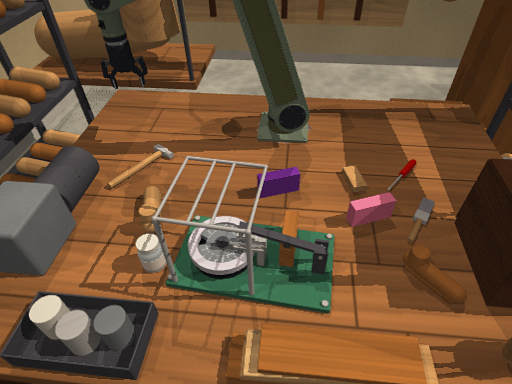

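View pics/top.png

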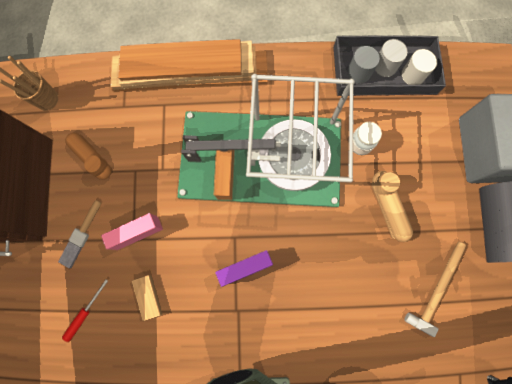

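The top view shows the green stand centred near (265,157), with the pulley at (293,154), the latch running along row 146 and the orange block under it at (223,174). The candidates for block_mid are orange (223,174), purple (245,267) and pink (130,232). Only the orange one lies under the latch on the plate, so it is the real one.

```bash
cat > m.py <<'E'
from h import *
p=grab_frame("top"); q=grab_frame("scene")
hsv=cv2.cvtColor(p["frame"],cv2.COLOR_RGB2HSV)
g=cv2.inRange(hsv,(65,80,40),(90,255,255)); g[:, :170]=0; g[:,350:]=0; g[:100]=0;g[215:]=0
g=cv2.morphologyEx(g,cv2.MORPH_OPEN,np.ones((3,3)))
ys,xs=np.nonzero(g)
pts=np.array([ray(p,(x,y),.02)[:2] for x,y in zip(xs,ys)],np.float32)*1000
r=cv2.minAreaRect(cv2.convexHull(pts)); print(r); print(cv2.boxPoints(r))
c=np.array(r[0]); a=[r[2]+90*k for k in range(-4,4)]; a=min(a,key=lambda v:abs(v+3)); 
if abs(a)>45: print("bad")
th=np.radians(a); X=np.array([np.cos(th),np.sin(th)]);Y=np.array([-np.sin(th),np.cos(th)])
o=c-90*Y; print("origin",o,"yaw",a)
S=np.array([[*X],[*Y]]).T
W=lambda s:np.r_[o+S@np.array(s[:2]),s[2]]/1000
np.savez("stand.npz",o=o,S=S)
for P,n in((p,"t"),(q,"s")):
    im=P["frame"].copy(); im=cv2.resize(im,None,fx=3,fy=3,interpolation=cv2.INTER_CUBIC)
    def line(L,col):
        uv=proj(P,[W(s) for s in L])*3+1
        cv2.polylines(im,[uv.astype(int).reshape(-1,1,2)],False,col,1)
    line([(-125,-130,20),(125,-130,20),(125,310,20),(-125,310,20),(-125,-130,20)],(255,0,0))
    for rr in(95,70): line([(rr*np.cos(t),rr*np.sin(t),72) for t in np.linspace(0,6.3,60)],(255,255,0))
    line([(-25,110,88),(-25,44,88),(25,44,88),(25,110,88)],(255,0,255))
    line([(-105,-105,270),(-105,105,270),(112,105,270),(112,-105,270),(-105,-105,270)],(0,255,255))
    line([(-3,0,74),(3,0,74)],(255,0,0))
    x,y=(500,200) if n=="t" else(480,440)
    cv2.imwrite(f"pics/ov_{n}.png",cv2.cvtColor(im[y:y+480,x:x+600],cv2.COLOR_RGB2BGR))
E
python3 m.py
```

```text
((688.1363525390625, -43.96147155761719), (433.7679748535156, 245.97230529785156), 85.2069091796875)
[[ 547.458   -249.81058]
 [ 792.57007 -270.36343]
 [ 828.8147   161.88763]
 [ 583.70264  182.44049]]
origin [ 680.61616155 -133.64673639] yaw -4.7930908203125
```

View pics/ov_t.png

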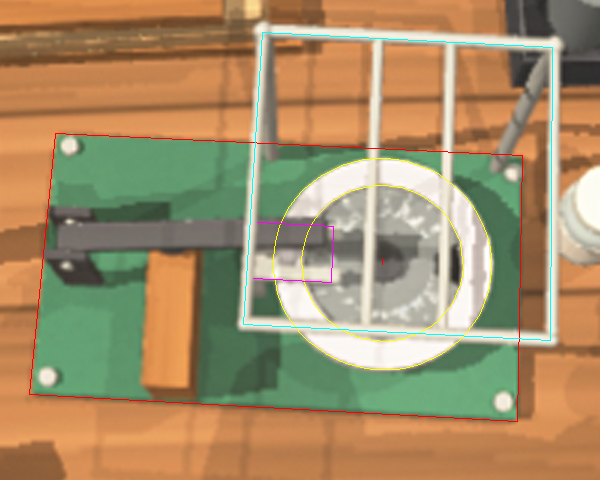

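View pics/ov_s.png

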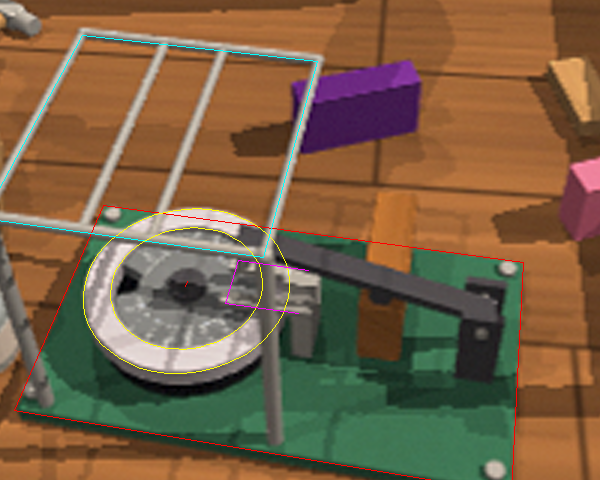

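The overlays fit within about 2 mm. The hole shows as a dark patch at about (315,155) in the top picture, on the right of the spindle. Next I'll make an angle measurer and a move planner.

```bash
cat >> h.py <<'E'
try:
    _f=np.load("stand.npz"); o,S=_f["o"],_f["S"]
except Exception: pass
W=lambda s:np.r_[o+S@np.array(s[:2],float),s[2]]/1000       # stand mm -> world m
def toS(X): X=np.array(X)*1000; return np.r_[S.T@(X[:2]-o),X[2]]
yaw=lambda:np.arctan2(S[1,0],S[0,0])
PH=np.radians(np.arange(0,360,1.))
def unwrap(p,z=68.):   # pulley web ring, columns = pulley angle of a hole seen there
    rr=np.arange(34,69,1.)
    # hole at pulley angle q: stand direction (sin-like): q=0 at +y, clockwise => +y to +x
    pts=np.array([W((r*np.sin(a),r*np.cos(a),z)) for r in rr for a in PH])
    uv=proj(p,pts).astype(np.float32).reshape(len(rr),len(PH),2)
    return cv2.remap(cv2.cvtColor(p["frame"],cv2.COLOR_RGB2GRAY),uv[...,0],uv[...,1],cv2.INTER_LINEAR)
def tilt(deg,extra_yaw=0):  # tool tilted: z forward-down, x forward-up, y = -stand y
    return Ro.from_euler("z",yaw()+np.radians(extra_yaw))*Ro.from_euler("y",-np.radians(deg))*Ro.from_euler("x",np.pi)
def plan(target,R,grip,n=None,src=None):
    ob=get_obs(); P=np.array(ob["ee_pos"]); R0=Ro.from_euler("xyz",ob["tcp_rot"])
    if src: P,R0=src
    rv=(R0.inv()*R).as_rotvec(); d=np.array(target)-P
    n=n or int(np.ceil(max(np.linalg.norm(d)/.05,np.degrees(np.linalg.norm(rv))/9.5,1)))
    for i in range(n):
        Ri=R0*Ro.from_rotvec(rv*i/n)
        print(np.r_[Ri.inv().apply(d/n)*100,np.degrees(rv/n),grip].round(2).tolist(),end=",\n")
    return np.array(target),R
E
python3 - <<'E'
from h import *
for n in("scene","top"):
    p=grab_frame(n); u=unwrap(p)[12:34].mean(0); u=cv2.blur(u[None],(25,1),borderType=cv2.BORDER_REFLECT)[0]
    print(n,[int(v) for v in u[::10]], int(u.argmin()))
ob=get_obs(); print(tilt(35).as_euler("xyz"),toS(ob["ee_pos"]))
print(W((-73,-20,95)),W((-10,140,59)))
s=plan(W((-190,-30,190)),tilt(35),0)
E
```

```text
scene [105, 90, 85, 107, 131, 147, 147, 148, 146, 137, 144, 139, 142, 141, 144, 141, 102, 62, 49, 88, 125, 142, 139, 132, 138, 145, 147, 149, 147, 146, 139, 125, 111, 93, 88, 90] 177
top [114, 109, 108, 137, 163, 180, 179, 192, 187, 177, 182, 185, 192, 191, 196, 198, 175, 152, 143, 162, 190, 201, 198, 188, 196, 204, 204, 204, 207, 205, 189, 178, 175, 173, 193, 191] 16
[ 3.14159265 -0.61086524 -0.08365522] [-489.30384946 -462.77853277  231.33069629]
[ 0.60620029 -0.14747708  0.095     ] [0.68234921 0.00669925 0.059     ]
[3.92, -2.74, 0.38, -0.56, 3.15, 1.79, 0.0],
[3.81, -2.87, 0.56, -0.56, 3.15, 1.79, 0.0],
[3.68, -2.99, 0.74, -0.56, 3.15, 1.79, 0.0],
[3.54, -3.11, 0.91, -0.56, 3.15, 1.79, 0.0],
[3.39, -3.23, 1.06, -0.56, 3.15, 1.79, 0.0],
[3.22, -3.34, 1.21, -0.56, 3.15, 1.79, 0.0],
[3.04, -3.46, 1.35, -0.56, 3.15, 1.79, 0.0],
[2.85, -3.56, 1.48, -0.56, 3.15, 1.79, 0.0],
[2.66, -3.66, 1.6, -0.56, 3.15, 1.79, 0.0],
[2.45, -3.76, 1.7, -0.56, 3.15, 1.79, 0.0],
[2.24, -3.85, 1.79, -0.56, 3.15, 1.79, 0.0],
```

>>> drive_tool:
  rows:
    - [[3.9,-2.7,0.4,-0.6,3.2,1.8,0],[3.8,-2.9,0.6,-0.6,3.2,1.8,0],[3.7,-3.0,0.7,-0.6,3.2,1.8,0],[3.5,-3.1,0.9,-0.6,3.2,1.8,0],[3.4,-3.2,1.1,-0.6,3.2,1.8,0]]

```text
time_s: 1.92
ee_pos: [0.3071, -0.3687, 0.2123]
tcp_rot: [3.11, -0.284, 0.117]
ft_force: [0.4, 0.3, 0.6]
grip_width: 0.001
gripper_force: 0.0
```

>>> drive_tool:
  rows:
    - [[3.2,-3.3,1.2,-0.6,3.2,1.8,0],[3.0,-3.5,1.4,-0.6,3.2,1.8,0],[2.9,-3.6,1.5,-0.6,3.2,1.8,0],[2.7,-3.7,1.6,-0.6,3.2,1.8,0],[2.5,-3.8,1.7,-0.6,3.2,1.8,0]]

```text
time_s: 2.55
ee_pos: [0.4604, -0.1833, 0.1941]
tcp_rot: [3.126, -0.568, -0.048]
ft_force: [-0.1, -0.3, -0.7]
grip_width: 0.004
gripper_force: 0.0
```

>>> drive_tool:
  rows:
    - [[2.2,-3.9,1.8,-0.6,3.2,1.8,0],[0,0,0,0,0,0,0]]

```text
time_s: 2.8
ee_pos: [0.49, -0.1435, 0.1889]
tcp_rot: [3.138, -0.62, -0.079]
ft_force: [0.1, -0.1, 0.5]
grip_width: -0.006
gripper_force: 0.0
```

```bash
python3 - <<'E'
from h import *
ob=get_obs(); print(ob["time_s"],toS(ob["ee_pos"]),ob["tcp_rot"],ob["ft_force"],ob["grip_width"])
s=plan(W((-110,-25,110)),tilt(35),0)
print(); plan(W((-72,-25,86)),tilt(35),0,src=s)
E
```

```text
2.8 [-189.09774917  -25.78968708  188.87061304] [ 3.13782483 -0.62009796 -0.0785971 ] [ 0.12027691 -0.09070655  0.49845426] -0.00566981089197472
[0.62, -0.03, 3.67, 0.02, -0.18, 0.08, 0.0],
[0.63, -0.03, 3.67, 0.02, -0.18, 0.08, 0.0],
[0.64, -0.03, 3.67, 0.02, -0.18, 0.08, 0.0],

[1.74, 0.0, 4.15, 0.0, 0.0, 0.0, 0.0],
```

>>> drive_tool:
  rows:
    - [[0.6,0,3.7,0,0,0,0],[0.6,0,3.7,0,0,0,0],[0.6,0,3.7,0,0,0,0],[0.9,0,2.1,0,0,0,0],[0.9,0,2.1,0,0,0,0]]

```text
time_s: 3.42
ee_pos: [0.6086, -0.1591, 0.086]
tcp_rot: [3.136, -0.622, -0.085]
ft_force: [0.4, 0.3, 0.2]
grip_width: -0.0
gripper_force: 0.0
```

```bash
python3 - <<'E'
from h import *
ob=get_obs(); print(ob["time_s"],toS(ob["ee_pos"]),ob["tcp_rot"],ob["ft_force"],ob["grip_width"])
p=grab_frame("scene"); save(p,"near.png",(150,150,350,300),3.5)
R=Ro.from_euler("xyz",ob["tcp_rot"])
print("down 1cm",R.inv().apply([0,0,-1])," left 1cm",R.inv().apply(np.r_[S@[0,1],0]))
E
```

```text
3.425 [-69.63294237 -31.42815865  85.96923838] [ 3.13620568 -0.62208925 -0.0848728 ] [0.40104389 0.34832343 0.2376689 ] -0.00020812942750552942
down 1cm [-0.58273429 -0.00437777  0.81265096]  left 1cm [-9.89482936e-04 -9.99980927e-01 -6.09646157e-03]
```

View pics/near.png

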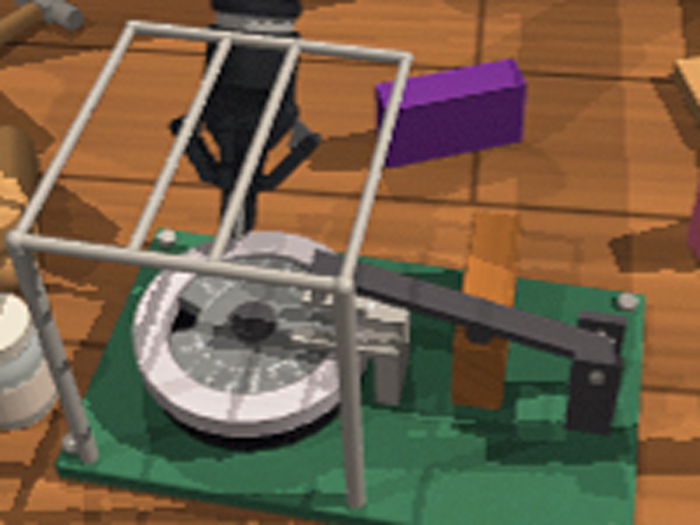

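The fingers are over the rim front (about (235,215) in the crop), and the hole is still on the right at (183,318). I'll lower gently until they touch.

>>> drive_tool:
  rows:
    - [[-0.12,0,0.16,0,0,0,0],[-0.12,0,0.16,0,0,0,0],[-0.12,0,0.16,0,0,0,0],[0,0,0,0,0,0,0]]

```text
time_s: 3.98
ee_pos: [0.6073, -0.1576, 0.0806]
tcp_rot: [3.137, -0.622, -0.084]
ft_force: [0.4, -0.8, 0.7]
grip_width: -0.002
gripper_force: 0.0
```

>>> drive_tool:
  rows:
    - [[-0.06,0,0.08,0,0,0,0],[0,0,0,0,0,0,0]]

```text
time_s: 4.22
ee_pos: [0.6076, -0.1575, 0.0794]
tcp_rot: [3.137, -0.622, -0.084]
ft_force: [-0.7, 0.5, 0.9]
grip_width: -0.001
gripper_force: 0.0
```

>>> drive_tool:
  rows:
    - [[-0.06,0,0.08,0,0,0,0],[0,0,0,0,0,0,0]]

```text
time_s: 4.47
ee_pos: [0.6076, -0.1576, 0.0783]
tcp_rot: [3.137, -0.622, -0.084]
ft_force: [-0.4, 0.1, -0.8]
grip_width: 0.001
gripper_force: 0.0
```

>>> drive_tool:
  rows:
    - [[-0.06,0,0.08,0,0,0,0],[0,0,0,0,0,0,0]]

```text
time_s: 4.72
ee_pos: [0.6076, -0.1576, 0.0773]
tcp_rot: [3.137, -0.622, -0.084]
ft_force: [-1.1, -0.6, -0.2]
grip_width: 0.001
gripper_force: 0.0
```

>>> drive_tool:
  rows:
    - [[-0.06,0,0.08,0,0,0,0],[0,0,0,0,0,0,0]]

```text
time_s: 4.97
ee_pos: [0.6078, -0.1578, 0.0767]
tcp_rot: [3.136, -0.622, -0.084]
ft_force: [-0.7, -0.3, 1.3]
grip_width: -0.001
gripper_force: 0.9
```

>>> drive_tool:
  rows:
    - [[-0.06,0,0.08,0,0,0,0],[0,0,0,0,0,0,0]]

```text
time_s: 5.22
ee_pos: [0.608, -0.1583, 0.0765]
tcp_rot: [3.135, -0.624, -0.084]
ft_force: [-3.2, -1.6, 7.9]
grip_width: -0.003
gripper_force: 3.4
```

Contact comes at a TCP height of about 76.8 mm, and the press is now about 8 N. I'll sweep left and lift while still moving.

>>> drive_tool:
  rows:
    - [[0,-0.4,0,0,0,0,0],[0,-0.7,0,0,0,0,0],[0,-0.7,0,0,0,0,0],[0,-0.7,0,0,0,0,0],[0.6,-0.7,-0.8,0,0,0,0]]

```text
time_s: 5.85
ee_pos: [0.6101, -0.1253, 0.0848]
tcp_rot: [3.138, -0.621, -0.086]
ft_force: [0.1, 0.3, 0.4]
grip_width: 0.001
gripper_force: 0.0
```

```bash
cat > ang.py <<'E'
from h import *
import sys
def meas(n):
    out=[]
    for i in range(n):
        t=get_obs()["time_s"]; p=grab_frame("scene"); u=unwrap(p)[12:34].mean(0).astype(float)
        w=np.r_[u[-20:],u,u[:20]]; b=np.convolve(w,np.ones(25)/25,"same")[20:-20]
        k=b[50:320]; j=k.argmin()+50
        idx=np.arange(j-22,j+23); wt=np.clip(110-u[idx%360],0,None); out.append((t,(idx*wt).sum()/max(wt.sum(),1e-6),b[j]))
    return np.array(out)
if __name__=="__main__":
    a=meas(int(sys.argv[1])); print(a.round(2).tolist())
    if len(a)>1: f=np.polyfit(a[:,0],a[:,1],1); print("w",np.radians(f[0]),"t at 360",(360-f[1])/f[0])
    ob=get_obs(); print(ob["time_s"],toS(ob["ee_pos"]),ob["ft_force"])
E
python3 ang.py 6
```

```text
[[5.85, 200.78, 64.5], [5.9, 203.15, 65.83], [5.95, 205.78, 64.57], [6.0, 207.99, 66.47], [6.05, 210.28, 66.52], [6.1, 212.99, 65.44]]
w 0.8444031502006852 t at 360 9.140984430395187
6.15 [-70.70404638   1.91336761  84.70254628] [ 0.10587812 -0.06892758 -0.77272252]
```

>>> drive_tool:
  rows:
    - [[-0.24,0,0.32,0,0,0,0],[0,0,0,0,0,0,0],[0,0,0,0,0,0,0],[0,0,0,0,0,0,0],[0,0,0,0,0,0,0]]

```text
time_s: 6.78
ee_pos: [0.6105, -0.1257, 0.0813]
tcp_rot: [3.137, -0.622, -0.084]
ft_force: [0.1, 0.4, -0.6]
grip_width: -0.0
gripper_force: 0.0
```

>>> drive_tool:
  rows:
    - [[0,0,0,0,0,0,0],[0,0,0,0,0,0,0],[0,0,0,0,0,0,0],[0,0,0,0,0,0,0],[0,0,0,0,0,0,0]]

```text
time_s: 7.4
ee_pos: [0.6105, -0.1257, 0.0812]
tcp_rot: [3.137, -0.622, -0.084]
ft_force: [0.6, -0.2, 0.1]
grip_width: -0.0
gripper_force: 0.0
```

```bash
python3 ang.py 5
```

```text
[[7.4, 333.34, 117.06], [7.45, 333.16, 116.33], [7.5, 333.6, 116.9], [7.55, 333.84, 116.95], [7.6, 333.89, 117.91]]
w 0.062041032419905114 t at 360 14.936758395200133
7.65 [-70.55627165   2.03383992  81.21878165] [-0.11343889  1.13620964 -0.26315922]
```

```bash
python3 - <<'E'
from h import *
t=get_obs()["time_s"];p=grab_frame("scene"); u=unwrap(p)[12:34].mean(0); print(t,[(10*i,int(v)) for i,v in enumerate(u[::10])])
save(p,"run.png",(170,190,310,300),4)
E
```

```text
7.65 [(0, 95), (10, 104), (20, 78), (30, 102), (40, 163), (50, 142), (60, 175), (70, 158), (80, 127), (90, 163), (100, 140), (110, 158), (120, 144), (130, 163), (140, 145), (150, 144), (160, 178), (170, 115), (180, 165), (190, 144), (200, 151), (210, 169), (220, 136), (230, 142), (240, 144), (250, 136), (260, 137), (270, 135), (280, 140), (290, 140), (300, 138), (310, 136), (320, 97), (330, 110), (340, 75), (350, 109)]
```

View pics/run.png

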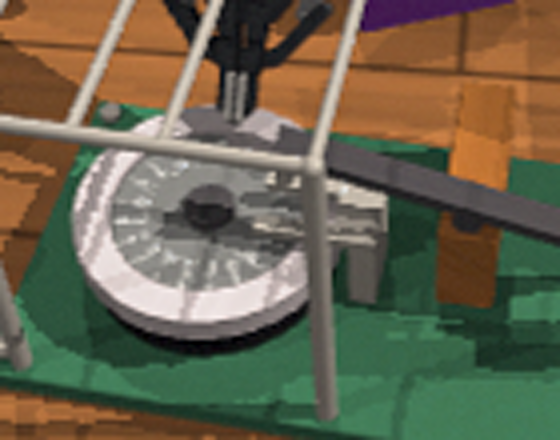

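The finger waits at (235,120) in the crop. The hole is hidden from this camera behind the raised end of the latch, so I'll try the top and wrist cameras.

```bash
cat > a2.py <<'E'
from h import *
T=[];
for n in("top","wrist","top"):
    t=get_obs()["time_s"];p=grab_frame(n); u=unwrap(p)[12:34].mean(0)
    print(n,t,"exp",round(200.9+(t-5.85)*48.4), [(200+5*i,int(v)) for i,v in enumerate(u[200:360:5])])
    save(p,f"r_{n}.png",None,1)
    for r in recognise("pulley_hole",p)[:2]:
        s=toS(ray(p,r["point"],.070)); print(np.round(r["point"]),r["confidence"],s.round(0),np.degrees(np.arctan2(s[0],s[1]))%360)
p=cv2.imread("pics/r_top.png"); w=cv2.imread("pics/r_wrist.png")
cv2.imwrite("pics/both.png",np.hstack([cv2.resize(p[100:220,230:350],(384,384)),w[:, 48:464]]))
E
python3 a2.py
```

```text
top 7.7 exp 290 [(200, 204), (205, 206), (210, 217), (215, 211), (220, 197), (225, 193), (230, 210), (235, 200), (240, 198), (245, 219), (250, 218), (255, 209), (260, 204), (265, 202), (270, 186), (275, 168), (280, 206), (285, 232), (290, 184), (295, 154), (300, 180), (305, 171), (310, 159), (315, 168), (320, 172), (325, 166), (330, 166), (335, 179), (340, 187), (345, 232), (350, 234), (355, 194)]
[297. 153.] 0.58 [ 2. -8. 70.] 166.45893438586498
wrist 7.8 exp 295 [(200, 169), (205, 179), (210, 167), (215, 166), (220, 184), (225, 169), (230, 165), (235, 177), (240, 166), (245, 161), (250, 156), (255, 159), (260, 145), (265, 153), (270, 132), (275, 103), (280, 72), (285, 74), (290, 73), (295, 76), (300, 116), (305, 146), (310, 148), (315, 147), (320, 159), (325, 150), (330, 143), (335, 133), (340, 157), (345, 198), (350, 196), (355, 172)]
[267. 152.] 0.7 [-9. -8. 70.] 227.66204693818105
top 7.9 exp 300 [(200, 212), (205, 220), (210, 215), (215, 205), (220, 197), (225, 192), (230, 187), (235, 205), (240, 215), (245, 205), (250, 212), (255, 213), (260, 212), (265, 203), (270, 194), (275, 188), (280, 210), (285, 232), (290, 185), (295, 136), (300, 118), (305, 129), (310, 159), (315, 160), (320, 166), (325, 198), (330, 174), (335, 161), (340, 186), (345, 232), (350, 234), (355, 192)]
[298. 153.] 0.72 [  4. -10.  70.] 160.33279693108852
```

View pics/both.png

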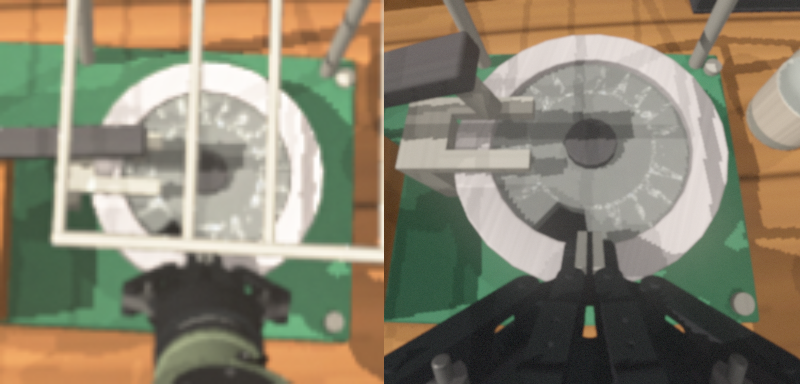

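The wrist view shows the hole clearly at about (563,222) of the composite, and the fork's slot at about (480,133). I'll time the stop with the wrist camera.

```bash
cat > a3.py <<'E'
from h import *
import sys
A=[]
for i in range(int(sys.argv[1])):
    t=get_obs()["time_s"];p=grab_frame("wrist"); u=unwrap(p,66.)[14:33].mean(0).astype(float)
    idx=np.arange(260,350); m=u[idx]<112; k=idx[m]; A.append((t,k.min(),k.max(),m.sum(),(k.min()+k.max())/2))
A=np.array(A);print(A.tolist())
if len(A)>1:
    f=np.polyfit(A[:,0],A[:,4],1); print("w",np.radians(f[0]),"t360",(360-f[1])/f[0])
c=A[:,4].mean();print("w from start",np.radians((c-207)/(A[:,0].mean()-5.975)))
print(get_obs()["time_s"])
E
python3 a3.py 4
```

```text
[[8.0, 282.0, 308.0, 27.0, 295.0], [8.05, 284.0, 310.0, 27.0, 297.0], [8.1, 286.0, 312.0, 27.0, 299.0], [8.15, 288.0, 314.0, 27.0, 301.0]]
w 0.6981317007977349 t360 9.62499999999999
w from start 0.7563093425308763
8.2
```

>>> drive_tool:
  rows:
    - [[-0.08,0,0.1,0,0,0,0],[-0.07,0,0.1,0,0,0,0],[0,0,0,0,0,0,0]]

```text
time_s: 8.57
ee_pos: [0.6103, -0.1257, 0.0785]
tcp_rot: [3.137, -0.622, -0.084]
ft_force: [-0.4, -0.6, 0.7]
grip_width: 0.003
gripper_force: 0.0
```

```bash
sed -i 's/^p=.*//' /dev/null; python3 a3.py 3; python3 -c "
from h import *
o_=get_obs();print(toS(o_['ee_pos']),o_['ft_force'])"
```

```text
[[8.575, 305.0, 331.0, 27.0, 318.0], [8.625, 307.0, 334.0, 28.0, 320.5], [8.675, 309.0, 336.0, 28.0, 322.5]]
w 0.78539816339746 t360 9.506481481481472
w from start 0.746430120349776
8.725
[-70.6238443    2.03559805  78.70371309] [ 0.44737141  0.03028826 -0.02854435]sed: couldn't edit /dev/null: not a regular file
```

>>> drive_tool:
  rows:
    - [[0,0,0,0,0,0,0],[0,0,0,0,0,0,0],[0,0,0,0,0,0,0],[0,0,0,0,0,0,0],[0,0,0,0,0,0,0]]

```text
time_s: 9.35
ee_pos: [0.6104, -0.1257, 0.0788]
tcp_rot: [3.137, -0.622, -0.084]
ft_force: [-0.4, 0.1, -0.3]
grip_width: 0.001
gripper_force: 0.0
```

>>> drive_tool:
  rows:
    - [[0,0,0,0,0,0,0],[-0.16,0,0.22,0,0,0,0],[0,0,0,0,0,0,0],[0,0,0,0,0,0,0]]

```text
time_s: 9.85
ee_pos: [0.6106, -0.1258, 0.0765]
tcp_rot: [3.136, -0.623, -0.084]
ft_force: [-1.5, 1.0, 4.7]
grip_width: 0.0
gripper_force: 2.0
```

```bash
python3 - <<'E'
from h import *
ob=get_obs(); print(ob["time_s"],toS(ob["ee_pos"]),ob["ft_force"])
p=grab_frame("wrist"); 
for z in(66.,):
    U=unwrap(p,z); u=U[14:33].mean(0); print([(a%360,int(u[a%360])) for a in range(330,395,3)])
P=[W((0,57.5,66)),W((0,57.5,88))]; print(proj(p,P))
im=p["frame"].copy(); im=cv2.resize(im,None,fx=4,fy=4,interpolation=cv2.INTER_CUBIC)
def poly(L,c): cv2.polylines(im,[(proj(p,[W(s) for s in L])*4+1.5).astype(int).reshape(-1,1,2)],True,c,1)
poly([(-15,45,66),(15,45,66),(15,70,66),(-15,70,66)],(255,0,0))
poly([(-13,45,88),(13,45,88),(13,110,88),(-13,110,88)],(0,0,255))
x,y=(proj(p,P)[0]*4).astype(int); x=max(0,x-350);y=max(0,y-250)
cv2.imwrite("pics/stop.png",cv2.cvtColor(im[y:y+500,x:x+700],cv2.COLOR_RGB2BGR))
E
```

```text
9.85 [-70.38648795   1.97216825  76.53155243] [-1.45334729  1.02256723  4.71170231]
[(330, 152), (333, 139), (336, 131), (339, 135), (342, 168), (345, 198), (348, 198), (351, 196), (354, 193), (357, 86), (0, 65), (3, 71), (6, 78), (9, 85), (12, 87), (15, 91), (18, 100), (21, 110), (24, 120), (27, 133), (30, 141), (33, 146)]
[[172.04062099 140.67134441]
 [162.38581881 124.81249793]]
```

View pics/stop.png

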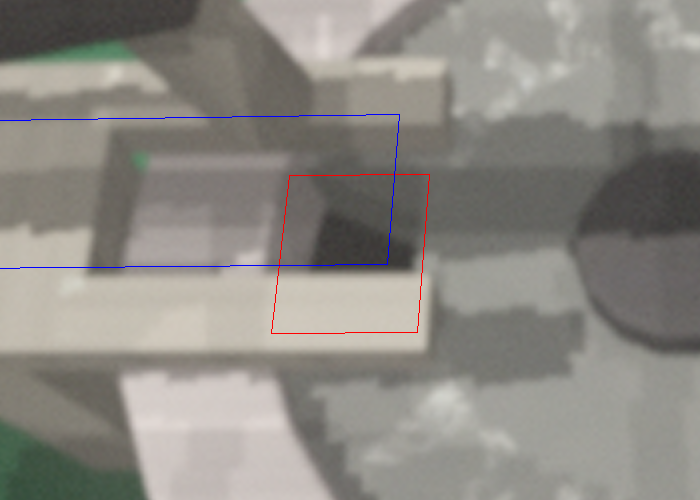

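```bash
python3 - <<'E'
from h import *
p=grab_frame("wrist")
def rel(uv,z=.066):
    s=toS(ray(p,uv,z)); return s.round(1)[:2], round(float(np.hypot(*s[:2])),1), round(float(np.degrees(np.arctan2(s[0],s[1]))),1)
for uv in((164.1,128.9),(187.4,138.9)): print(rel(uv))
im=cv2.imread("pics/r_wrist.png",0); R=np.zeros_like(im); R[195:245,195:265]=255
m=cv2.bitwise_and(cv2.inRange(cv2.GaussianBlur(im,(3,3),0),0,95),R)
c=max(cv2.findContours(m,cv2.RETR_EXTERNAL,cv2.CHAIN_APPROX_NONE)[0],key=cv2.contourArea)
for q in cv2.approxPolyDP(c,2.5,True)[:,0]: print("old",q,rel(q.astype(float)))
g=cv2.cvtColor(p["frame"],cv2.COLOR_RGB2GRAY); print(g[122:148:2,160:192:3])
E
```

```text
(array([ 9.2, 63.9]), 64.6, 8.2)
(array([ 1.3, 46.9]), 46.9, 1.6)
old [198 226] (array([-59.2,  36.3]), 69.4, -58.5)
old [230 244] (array([-70.4,  15.9]), 72.2, -77.3)
old [239 244] (array([-70.4,  10.3]), 71.1, -81.7)
old [241 231] (array([-62.4,   9.1]), 63.0, -81.7)
old [250 230] (array([-61.7,   3.5]), 61.8, -86.7)
old [251 244] (array([-70.4,   2.9]), 70.5, -87.6)
old [256 244] (array([-70.4,  -0.2]), 70.4, -90.2)
old [247 212] (array([-50.2,   5.4]), 50.5, -83.8)
old [223 203] (array([-44.3,  20.9]), 49.0, -64.8)
[[101  85  85  91  92  94  92  91  92  89  95]
 [103  91  82  82  86  92  90  93  90  90 100]
 [104  99  83  78  81  86  87  92  91  90  96]
 [102 104  87  80  80  79  85  87  88  91  96]
 [102 103  77  79  81  84  80  82  85  89  99]
 [102 103  63  64  75  81  86  79  81  84  94]
 [106  99  60  56  64  69  78  81  83  78  96]
 [109  93  63  57  58  61  65  79  86  93 103]
 [108  82  58  62  62  62  59  64  73  81 111]
 [107  76  60  61  63  59  59  59  60  71 121]
 [104  67  60  59  59  56  58  58  57  78 145]
 [102  68  64  65  68  68  66  67  67  93 155]
 [154 140 140 142 142 143 144 141 143 151 172]]
```

```bash
python3 - <<'E'
from h import *
p=grab_frame("wrist"); ob=get_obs()
q=dict(p); q["frame"]=cv2.cvtColor(cv2.imread("pics/r_wrist.png"),cv2.COLOR_BGR2RGB)
d=np.array([.6105,-.1257,.0812])-ob["ee_pos"]; q["t"]=np.array(p["t"])-np.array(p["R"])@d
np.save("pics/stopframe.npy",p["frame"])
hp=lambda U:U.astype(float)-cv2.GaussianBlur(U.astype(float),(0,0),6)
A,B=hp(unwrap(q,66.)),hp(unwrap(p,66.))
A,B=A[10:34],B[10:34]
best=[]
for s in np.arange(40,100):
    a=np.arange(35,235); b=(a-s)%360; ok=~((b>265)&(b<355)|(b<25)); ok&=~((b<300)&(b>250))
    x,y=B[:,a[ok]].ravel(),A[:,b[ok]].ravel(); best.append((np.corrcoef(x,y)[0,1],s,ok.sum()))
print(sorted(best)[::-1][:6])
def rel(p,uv,z=.066):
    s=toS(ray(p,uv,z)); return round(float(np.hypot(*s[:2])),1), round(float(np.degrees(np.arctan2(s[0],s[1]))),1)
for uv in((198,226),(223,203),(247,212)): print(rel(q,uv))
u=unwrap(q,66.)[14:33].mean(0);print([(a,int(u[a])) for a in range(262,312,2)])
E
```

```text
[(np.float64(0.3423843434921619), np.int64(91), np.int64(124)), (np.float64(0.3181321958652606), np.int64(90), np.int64(125)), (np.float64(0.2929321848288919), np.int64(92), np.int64(123)), (np.float64(0.27127100357326067), np.int64(73), np.int64(142)), (np.float64(0.24504931167590735), np.int64(89), np.int64(126)), (np.float64(0.24169913971201296), np.int64(72), np.int64(143))]
(69.5, -57.6)
(48.4, -63.6)
(49.8, -83.5)
[(262, 149), (264, 152), (266, 149), (268, 146), (270, 130), (272, 117), (274, 112), (276, 86), (278, 78), (280, 64), (282, 65), (284, 65), (286, 66), (288, 66), (290, 65), (292, 66), (294, 66), (296, 70), (298, 80), (300, 105), (302, 134), (304, 146), (306, 146), (308, 146), (310, 146)]
```

The texture correlation (72.7° since the 7.8 s frame, where the hole was at about 287.3°) puts the hole within about 1° of the slot. I'll lift straight off and hold.

>>> drive_tool:
  rows:
    - [[0.3,0,-0.4,0,0,0,0],[0.3,0,-0.4,0,0,0,0],[0,0,0,0,0,0,0],[0,0,0,0,0,0,0],[0,0,0,0,0,0,0]]

```text
time_s: 10.62
ee_pos: [0.6104, -0.1256, 0.0856]
tcp_rot: [3.137, -0.621, -0.084]
ft_force: [-0.7, -0.4, 0.1]
grip_width: -0.003
gripper_force: 0.0
```

```bash
python3 - <<'E'
from h import *
p=grab_frame("wrist"); ob=get_obs()
q=dict(p); q["frame"]=np.load("pics/stopframe.npy")
d=np.array([.6106,-.1258,.0765])-ob["ee_pos"]; q["t"]=np.array(p["t"])-np.array(p["R"])@d
A,B=unwrap(q,66.)[10:34].astype(float),unwrap(p,66.)[10:34].astype(float)
a=np.arange(35,235)
print(sorted([(np.corrcoef(B[:,a].ravel(),A[:,a-s].ravel())[0,1],s) for s in range(-10,11)])[::-1][:3])
print(ob["time_s"],toS(ob["ee_pos"]),ob["ft_force"])
t=grab_frame("top")
hsv=cv2.cvtColor(t["frame"],cv2.COLOR_RGB2HSV); g=cv2.inRange(hsv,(3,110,60),(22,255,255)); M=np.zeros_like(g); M[165:200,205:240]=255; g&=M
n,l,st,_=cv2.connectedComponentsWithStats(g); k=1+st[1:,4].argmax(); print(st[k])
r=cv2.minAreaRect(np.argwhere(l==k)[:,::-1].astype(np.float32)); print(r)
c=[(642/3,585/3),(683/3,588/3)]
for uv in c: print(toS(ray(t,uv,.098)))
s=hsv[185,208:240]; print(s.tolist())
R=tilt(0)
s=plan(W((-150,20,150)),tilt(35),0,n=3); print(); s=plan(W((-120,140,200)),R,1,src=s)
E
```

```text
[(np.float64(0.7422198217324255), 0), (np.float64(0.7248001246655393), 1), (np.float64(0.6912311224583532), -1)]
10.675 [-70.5517898    2.09364689  85.67978503] [0.79514215 0.22796265 0.61484748]
[214 165  19  35 625]
((223.0, 182.0), (34.0, 18.0), 90.0)
[-124.14837743  195.8862711    98.        ]
[-124.79622533  161.50697331   98.        ]
[[67, 90, 136], [66, 88, 136], [67, 91, 135], [66, 90, 136], [67, 93, 135], [58, 73, 125], [17, 129, 154], [14, 165, 195], [14, 167, 200], [14, 166, 207], [14, 165, 216], [13, 165, 217], [13, 164, 214], [13, 163, 211], [13, 165, 213], [14, 166, 218], [14, 165, 220], [14, 163, 222], [14, 164, 224], [14, 164, 226], [14, 164, 228], [13, 164, 185], [13, 154, 119], [13, 147, 106], [17, 122, 94], [41, 69, 81], [60, 61, 83], [59, 67, 84], [62, 71, 90], [63, 74, 96], [64, 74, 96], [63, 72, 96]]
[-0.91, -0.58, -3.29, 0.09, -0.2, -0.01, 0.0],
[-0.92, -0.59, -3.28, 0.09, -0.2, -0.01, 0.0],
[-0.93, -0.59, -3.28, 0.09, -0.2, -0.01, 0.0],

[1.33, -3.0, -0.59, -0.0, -8.75, -0.0, 1.0],
[1.23, -3.0, -0.79, -0.0, -8.75, -0.0, 1.0],
[1.09, -3.0, -0.97, -0.0, -8.75, -0.0, 1.0],
[0.93, -3.0, -1.12, -0.0, -8.75, -0.0, 1.0],
```

>>> drive_tool:
  rows:
    - [[-0.9,-0.6,-3.3,0,0,0,0],[-0.9,-0.6,-3.3,0,0,0,0],[-0.9,-0.6,-3.3,0,0,0,0]]

```text
time_s: 11.1
ee_pos: [0.5326, -0.1006, 0.1504]
tcp_rot: [3.137, -0.621, -0.084]
ft_force: [-0.2, 0.3, -0.5]
grip_width: -0.0
gripper_force: 0.0
```

>>> drive_tool:
  rows:
    - [[1.3,-3.0,-0.6,0,-8.8,0,1],[1.2,-3.0,-0.8,0,-8.8,0,1],[1.1,-3.0,-1.0,0,-8.8,0,1],[0.9,-3.0,-1.1,0,-8.8,0,1],[0,0,0,0,0,0,1]]

```text
time_s: 11.72
ee_pos: [0.5678, 0.0105, 0.1965]
tcp_rot: [-3.111, -0.116, -0.06]
ft_force: [0.2, -0.2, -0.2]
grip_width: 0.998
gripper_force: 0.0
```

```bash
python3 - <<'E'
from h import *
ob=get_obs(); print(ob["time_s"],toS(ob["ee_pos"]),ob["tcp_rot"],ob["grip_width"])
p=grab_frame("wrist")
hsv=cv2.cvtColor(p["frame"],cv2.COLOR_RGB2HSV); g=cv2.inRange(hsv,(8,120,150),(20,255,255))
n,l,st,ce=cv2.connectedComponentsWithStats(g)
for k in range(1,n):
    if st[k,4]>800: print(st[k],ce[k],toS(ray(p,ce[k],.098)))
print(proj(p,[W((-124,158,98)),W((-124,198,98)),W((16,158,98)),W((16,198,98)),ob["ee_pos"]]).round())
save(p,"blk.png",None,1.5)
E
```

```text
11.725 [-124.4160266   134.1966221   196.50674833] [-3.11094057 -0.11552803 -0.05982842] 0.9980356043187136
[    0     0   334   348 40858] [166.95440305 174.1186059 ] [-103.62891104  216.7290823    98.        ]
[  359    25   153   250 14851] [448.2327116  214.34448859] [-133.01948633  -46.51578487   98.        ]
[ 36 164  41  34 849] [ 54.19552415 177.9352179 ] [-110.63894029  327.41566953   98.        ]
[   0  169   34   53 1305] [ 14.13333333 192.07739464] [-126.13783173  372.32279236   98.        ]
[   0  257  139   48 1960] [ 81.55153061 276.38520408] [-213.55303075  311.97701223   98.        ]
[ 461  308   51   69 1801] [494.2770683  331.06662965] [-261.49452132 -124.34418753   98.        ]
[ 378  349   47   35 1120] [400.83928571 369.21964286] [-311.62133075  -30.03016634   98.        ]
[[230. 198.]
 [188. 196.]
 [232.  34.]
 [185.  34.]
 [253. 242.]]
```

View pics/blk.png

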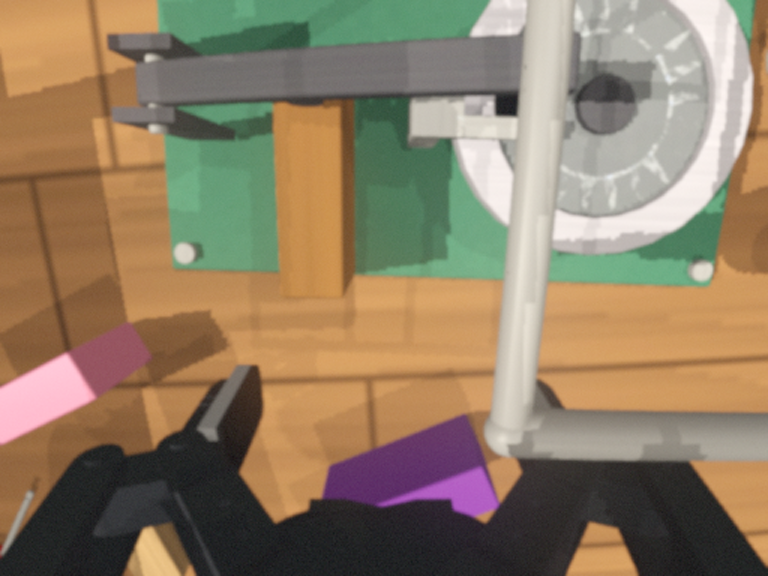

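The block's top face shows its front corners at (283,297) and (345,297) of the enlarged picture. It is orange, under the latch and aligned with the stand, centred at y=178 with its front at x=-124 mm. The hole is visible, dark, inside the slot at (507,103). I'll move left first, away from the guard, and then down over the near part of the block.

```bash
python3 - <<'E'
from h import *
R=tilt(6)
s=plan(W((-125,178,190)),R,1,n=2); print(); s=plan(W((-88,178,120)),R,1,n=2,src=s);print(); s=plan(W((-88,178,60)),R,1,n=3,src=s); print(); plan(W((-144,178,60)),R,0,n=8,src=s)
E
```

```text
[0.11, -2.24, 0.33, -0.93, -0.21, 0.66, 1.0],
[0.08, -2.24, 0.3, -0.93, -0.21, 0.66, 1.0],

[1.47, -0.0, 3.67, 0.0, 0.0, 0.0, 1.0],
[1.47, -0.0, 3.67, 0.0, 0.0, 0.0, 1.0],

[-0.21, -0.0, 1.99, 0.0, 0.0, 0.0, 1.0],
[-0.21, -0.0, 1.99, 0.0, 0.0, 0.0, 1.0],
[-0.21, -0.0, 1.99, 0.0, 0.0, 0.0, 1.0],

[-0.7, 0.0, -0.07, 0.0, 0.0, 0.0, 0.0],
[-0.7, 0.0, -0.07, 0.0, 0.0, 0.0, 0.0],
[-0.7, 0.0, -0.07, 0.0, 0.0, 0.0, 0.0],
[-0.7, 0.0, -0.07, 0.0, 0.0, 0.0, 0.0],
[-0.7, 0.0, -0.07, 0.0, 0.0, 0.0, 0.0],
[-0.7, 0.0, -0.07, 0.0, 0.0, 0.0, 0.0],
[-0.7, 0.0, -0.07, 0.0, 0.0, 0.0, 0.0],
[-0.7, 0.0, -0.07, 0.0, 0.0, 0.0, 0.0],
```

>>> drive_tool:
  rows:
    - [[0.1,-2.2,0.3,-0.9,-0.2,0.7,1],[0.1,-2.2,0.3,-0.9,-0.2,0.7,1],[1.5,0,3.7,0,0,0,1],[1.5,0,3.7,0,0,0,1],[0,0,0,0,0,0,1]]

```text
time_s: 12.4
ee_pos: [0.6044, 0.0483, 0.1163]
tcp_rot: [3.141, -0.097, -0.088]
ft_force: [0.7, 0.2, 0.6]
grip_width: 0.999
gripper_force: 0.0
```

```bash
python3 - <<'E'
from h import *
ob=get_obs(); print(ob["time_s"],toS(ob["ee_pos"]),ob["tcp_rot"],ob["grip_width"],ob["ft_force"])
plan(W((-88,178,60)),tilt(6),1,n=3)
E
```

```text
12.4 [-91.1245274  174.92375469 116.33638468] [ 3.14141853 -0.09659836 -0.08804467] 0.9991870052974553 [0.68277454 0.16130115 0.61206959]
[-0.08, -0.1, 1.88, 0.01, 0.16, -0.08, 1.0],
[-0.08, -0.1, 1.88, 0.01, 0.16, -0.08, 1.0],
[-0.09, -0.1, 1.88, 0.01, 0.16, -0.08, 1.0],
```

>>> drive_tool:
  rows:
    - [[-0.1,-0.1,1.9,0,0,0,1],[-0.1,-0.1,1.9,0,0,0,1],[-0.1,-0.1,1.8,0,0,0,1],[0,0,0,0,0,0,1]]

```text
time_s: 12.9
ee_pos: [0.6087, 0.0516, 0.0639]
tcp_rot: [-3.141, -0.102, -0.088]
ft_force: [0.2, -0.1, -0.4]
grip_width: 0.997
gripper_force: 0.0
```

>>> drive_tool:
  rows:
    - [[0,0,0,0,0,0,0.4],[0,0,0,0,0,0,0.4],[0,0,0,0,0,0,0.4],[0,0,0,0,0,0,0.4]]

```text
time_s: 13.4
ee_pos: [0.6109, 0.0524, 0.0653]
tcp_rot: [-3.14, -0.106, -0.087]
ft_force: [-1.8, 0.3, 6.5]
grip_width: 0.462
gripper_force: 60.8
```

>>> drive_tool:
  rows:
    - [[-0.5,0,-0.05,0,0,0,0.4],[-1.1,0,-0.1,0,0,0,0.4],[-1.1,0,-0.1,0,0,0,0.4],[-1.1,0,-0.1,0,0,0,0.4],[-1.1,0,-0.1,0,0,0,0.4]]

```text
time_s: 14.02
ee_pos: [0.5641, 0.0566, 0.0652]
tcp_rot: [-3.139, -0.112, -0.087]
ft_force: [4.0, 0.1, 5.9]
grip_width: 0.46
gripper_force: 60.8
```

>>> drive_tool:
  rows:
    - [[-0.7,0,-0.07,0,0,0,0.4],[0,0,0,0,0,0,0.4]]

```text
time_s: 14.28
ee_pos: [0.5561, 0.0572, 0.0651]
tcp_rot: [-3.14, -0.11, -0.087]
ft_force: [1.9, 0.2, 8.6]
grip_width: 0.462
gripper_force: 61.0
```

```bash
python3 - <<'E'
from h import *
ob=get_obs(); print(ob["time_s"],toS(ob["ee_pos"]),ob["tcp_rot"],ob["grip_width"],ob["ft_force"])
p=grab_frame("scene"); save(p,"end.png",(170,180,350,310),4)
E
```

```text
14.275 [-140.06889624  179.82046583   65.11432252] [-3.13966931 -0.10995055 -0.08697011] 0.46202404868295366 [1.94281301 0.18170552 8.5774114 ]
```

View pics/end.png

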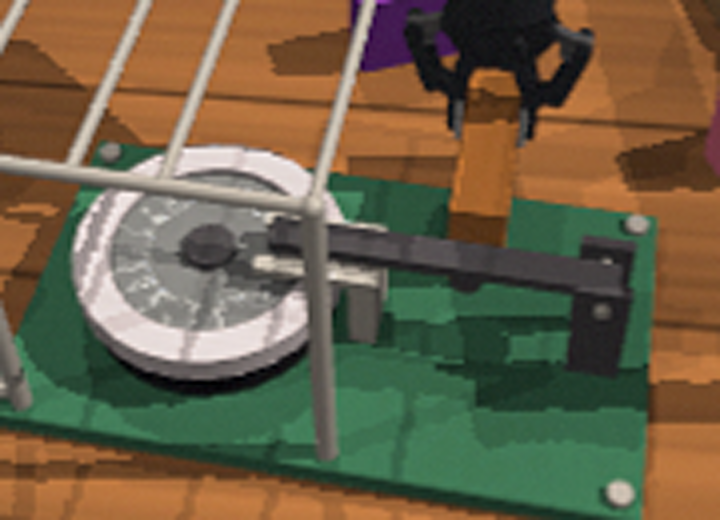

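The latch has dropped level across the fork, with the block drawn clear of it, so I'll release and withdraw.

>>> drive_tool:
  rows:
    - [[0,0,0,0,0,0,1],[0,0,0,0,0,0,1],[0,0,0,0,0,0,1],[0,0,-1,0,0,0,1],[0,0,-2,0,0,0,1]]

```text
time_s: 14.95
ee_pos: [0.5505, 0.0572, 0.0931]
tcp_rot: [-3.141, -0.102, -0.087]
ft_force: [0.2, -0.3, -0.4]
grip_width: 1.001
gripper_force: 0.0
```

>>> drive_tool:
  rows:
    - [[0,0,-4,0,0,0,1],[0,0,-4,0,0,0,1],[0,0,-3,0,0,0,1],[0,0,0,0,0,0,1],[0,0,0,0,0,0,1]]

```text
time_s: 15.58
ee_pos: [0.5391, 0.0581, 0.2018]
tcp_rot: [-3.141, -0.103, -0.087]
ft_force: [0.9, 0.0, -0.6]
grip_width: 0.994
gripper_force: 0.0
```

```bash
python3 - <<'E'
from h import *
import workcell
ob=get_obs(); print(ob["time_s"],toS(ob["ee_pos"]),ob["ft_force"])
p=grab_frame("scene"); old=cv2.imread("pics/end.png"); save(p,"end2.png",(170,180,350,310),4); new=cv2.imread("pics/end2.png")
d=cv2.absdiff(old,new).max(2); 
print("latch/pulley diff",(d[200:400,60:440]>40).mean())
for r in recognise("block_mid",p)[:4]: print(np.round(r["point"]),r["confidence"],toS(ray(p,r["point"],.059)).round())
# latch lift from the visible tip: brightness along expected bar line for lift 0
for a in(0,.03,.06,.1,.25):
    y=np.linspace(150,260,30); pts=[W((0,v,102+(270-v)*np.tan(a))) for v in y]; uv=proj(p,pts).astype(int)
    print(a,p["frame"][uv[:,1],uv[:,0]].max(1).mean().round(), p["frame"][uv[:,1],uv[:,0]].std(0).round())
E
```

```text
15.575 [-157.06531811  179.2552218   201.7629923 ] [ 0.9338724   0.01438426 -0.5814923 ]
latch/pulley diff 0.0
[291. 222.] 0.69 [-114.  179.   59.]
[370. 209.] 0.63 [-209.  409.   59.]
[278. 181.] 0.59 [-286.  115.   59.]
0 76.0 [9. 9. 9.]
0.03 76.0 [10.  9.  9.]
0.06 76.0 [9. 8. 9.]
0.1 76.0 [10.  9.  9.]
0.25 78.0 [16. 12. 19.]
```

```bash
python3 - <<'E'
from h import *
p=grab_frame("scene")
g=cv2.cvtColor(p["frame"],cv2.COLOR_RGB2GRAY)
for y in (120,150):
    print("y",y)
    for a in(0,.03,.06,.1):
        z=(270-y)*np.tan(a); print(a,proj(p,[W((12,y,90+z)),W((-12,y,102+z))]).round(1).tolist())
    c=int(round(proj(p,[W((0,y,98))])[0,0])); print(c,list(zip(range(228,258),g[228:258,c].tolist())))
E
```

```text
y 120
0 [[263.6, 247.2], [265.2, 237.3]]
0.03 [[263.6, 246.1], [265.2, 236.3]]
0.06 [[263.6, 245.1], [265.2, 235.2]]
0.1 [[263.6, 243.7], [265.2, 233.8]]
264 [(228, 61), (229, 63), (230, 63), (231, 63), (232, 62), (233, 59), (234, 61), (235, 74), (236, 153), (237, 139), (238, 63), (239, 70), (240, 84), (241, 84), (242, 85), (243, 90), (244, 52), (245, 31), (246, 44), (247, 92), (248, 123), (249, 116), (250, 122), (251, 107), (252, 58), (253, 64), (254, 62), (255, 65), (256, 66), (257, 67)]
y 150
0 [[274.8, 248.8], [276.3, 238.9]]
0.03 [[274.8, 247.9], [276.3, 238.0]]
0.06 [[274.8, 247.1], [276.3, 237.2]]
0.1 [[274.8, 246.0], [276.3, 236.1]]
276 [(228, 68), (229, 70), (230, 71), (231, 70), (232, 68), (233, 71), (234, 69), (235, 68), (236, 68), (237, 69), (238, 69), (239, 81), (240, 82), (241, 84), (242, 84), (243, 83), (244, 85), (245, 85), (246, 42), (247, 36), (248, 49), (249, 62), (250, 51), (251, 58), (252, 93), (253, 92), (254, 91), (255, 90), (256, 93), (257, 92)]
```

```bash
python3 -c "
from workcell import *
print(job_done())"
```

```text
the job is handed in; nothing more can be done
None
```

I handed the job in, but the hand-in returned no verdict: the pulley ran freely and stopped with its hole within about 1° of the slot, and after I drew the block about 55 mm clear the latch fell fully down; the last and glue jar were not touched.

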